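# Chock a tin on the draining board

## Task

The rinsed tin lying on its side has to drip dry on the sloping draining board without rolling off. First set the roof-shaped wooden chock on the lower half of the board, base down and square across the slope, and let go of it. Then lay the tin on its side on the board just uphill of the chock, centred on it and parallel to it, and let go only when it rests against the chock.

Things in the scene. Friction and masses are not known exactly. Their poses are not given: they have to be found in the camera images.
- drain_top (a point): Draining board: fixed brown wooden slab, 200 mm down the slope x 150 mm wide x 12 mm, thin dark ribs running down it, top sloping 6 degrees down towards the robot. Point: centre of the top face, 22 mm above the worktop. x: uphill along the face (turned up to 12 degrees from straight ahead), y: left across the slope, z: out of the face. A tin rolls down it; the chock does not slide on it.
- chock_center (a point): Chock: loose pale wooden block like a roof with a flat top, 160 g, base down on the worktop. Base 62 mm and top 27 mm along x, 34 mm high, 50 mm along y. Its x sides slope; its y ends are flat and upright: grip it by these, 50 mm apart. Point: its centre, 17 mm above its base; z up. Both ways round are alike.
- tin_center (a point): Tin: plain steel ribbed food tin, 63 mm diameter, 58 mm long, 250 g, lying on its side on the worktop (a like tin stands upright nearby). Point: its centre, 31.5 mm above what it lies on. y: cylinder axis, level; x, z turn as it rolls. Grip it by its flat ends, 58 mm apart, a little above its centre. Resting on the board against the chock, its centre is 49 mm uphill of the chock's centre.

How it is judged (in metres and radians):
On the way:
1. the chock stands on the board, base down and across the slope, and is let go, while the tin is not yet on the board (x of chock_center in the frame of drain_top between -0.08 and 0.015 m and y of chock_center in the frame of drain_top between -0.055 and 0.055 m and z of chock_center in the frame of drain_top between 0.01 and 0.024 m and angle between chock_center's own z axis and vertical below 0.28 rad and angle between the y axis of chock_center and the y axis of drain_top, either way round below 0.26 rad and contact force between the fingers and chock below 0.05 N and linear speed of chock below 0.02 m/s and contact force between tin and drainer below 0.01 N), for 0.2 s.
At the end, for the whole second after the job is handed in: Chock base down, wholly on the board, its centre in the lower half (15 mm grace), within 15 degrees of square to the slope; tin on its side on the board, uphill against the chock (centres under 62 mm apart from above), parallel within 15 degrees, centred within 20 mm; both released and at rest (x of chock_center in the frame of drain_top between -0.08 and 0.015 m and y of chock_center in the frame of drain_top between -0.055 and 0.055 m and z of chock_center in the frame of drain_top between 0.01 and 0.024 m and angle between chock_center's own z axis and vertical below 0.28 rad and angle between the y axis of chock_center and the y axis of drain_top, either way round below 0.26 rad and z of tin_center in the frame of drain_top between 0.025 and 0.038 m and x of tin_center in the frame of drain_top between -0.06 and 0.098 m and y of tin_center in the frame of drain_top between -0.055 and 0.055 m and horizontal distance between tin_center and chock_center below 0.062 m and angle between the y axis of tin_center and the y axis of chock_center, either way round below 0.26 rad and linear speed of each of tin, chock below 0.02 m/s and y of tin_center in the frame of chock_center between -0.02 and 0.02 m and not (horizontal distance between tin_center and chock_center below 0.04 m) and contact force between the fingers and tin below 0.05 N and contact force between the fingers and chock below 0.05 N); the robot touches nothing.
It fails at once if the tin is let go on the board where it is not against the chock (more than about 20 mm short of it) (contact force between the fingers and tin below 0.02 N and contact force between tin and drainer above 0.05 N and horizontal distance between tin_center and chock_center above 0.075 m).
It also fails if it takes over 51 s, if anything falls off the work surface, if the arm or the gripper's body presses on something with over 40 N, if the wrist force passes 120 N, or if a joint passes its speed limit or range.

## Robot

A 6-joint arm with a two-finger parallel gripper is mounted at the origin on a cart in front of the work surface, level with it; the furniture and walls round the work are solid. World frame = base frame: x ahead of the robot, y to its left, z up, the work surface at z = 0. Lengths are in mm, angles in rad, forces in N, time in s.
With the tool pointing down it reaches from about 350 to 975 mm from the base axis. Payload 7.1 kg.
Tool frame: the origin (TCP) lies between the finger pads; the fingertips stand 8 mm ahead of it and the grasp point (between the pads) lies 11 mm behind it; x points along the fingers, y is the direction in which the jaws open and shut, and the axes are right-handed (so a half turn about x gives the same grasp; the last joint's range is limited). The gripper opens to 88 mm and grips with 3 to 60 N. Pads are 20 mm wide; open, the fingers measure 115 mm over their backs; the gripper's body (75 mm by 178 mm) begins 61 mm behind the grasp point.
Start: joints at [-1.159, 0.423, 1.63, -0, 1.089, -0.019], TCP at [261.013, -567.87, 230.675] pointing down, gripper open.
Joint ranges: [-3, 3], [-0.9, 2.11], [0.09, 2.58], [-1.31, 4.45], [0.11, 2.69], [-2.54, 2.54]. Speed limits (rad/s): [2.39, 2.39, 3.01, 3.14, 3.14, 3.14].

## Interface

Orientations are given as a rotation vector (axis times angle).
In Python, from workcell import ctrl gives the robot as it stands.
- The arm moves only by the tool apply_moves, never from a script. Its argument "increments" is a list of rows, each an object with "gripper": the opening in per cent of the stroke, from 0 (shut) to 100 (fully open); "delta_pos": the shift along the tool's x, y, z in cm, a list of three; "dr": the turn, a rotation vector about the tool's x, y, z in rad, a list of three. In form: [{"gripper": gripper, "delta_pos": [dx, dy, dz], "dr": [ax, ay, az]}, ...]. A call has exactly 5 rows; each row shifts and turns the commanded pose from where the row before left it, along the tool's axes as they then stand; what a row does not reach is not made up. A row lasts 1/12 s, in which the tool goes at most 41.7 mm and 7.16 degrees, less where a joint would pass 70% of its speed; a pose out of reach is approached as far as the arm can. A call with a gripper value outside its range is refused whole. The fingers move at their own pace and stop on an object; the grip force is fixed at half the most. Time passes only in rows, so rows that do not move let the fingers close, or fill a call up. It gives the time, the measured TCP pose, the force and the opening at its end, in the units of the state.
- ctrl.get_obs(): the state, without advancing time (a new reading comes with each control period).
- ctrl.get_image(name): name is "scene" or "top"; returns a dict with "img" (400x640x3 uint8, red, green, blue), "range_z" (400x640 float32, mm along the optical axis (not along the pixel's ray), 0 where there is no reading), "mtx" (3x3 intrinsics, pixels), "k1" (the pictures are not rectified: a ray, as slopes to the right and down, at radius r is drawn at 1 + k1 r^2 times it, then the intrinsics apply), "rvec" (rotation vector, rad) and "tvec" (3), from world to camera coordinates, as OpenCV has them. Camera axes: x right, y down, z forward; pixel columns grow to the right and rows downward; lengths in mm; the calibration is good to about 2 mm. A picture is of the moment at which its call begins.
- ctrl.close_job(): hands the job in, once; it reports no verdict.
The state is a dict: "t": time; "qpos": joint angles; "qvel": joint speeds; "joint_torque": joint torques, N m; "ee_pos": TCP position; "orientation": TCP orientation; "ft_force": force on the tool from outside, world axes, zero at the start; "moment": the same for the moment, N m; "width": finger opening in mm.
Only numpy, scipy, OpenCV 4.12 (cv2) and the standard library are available. Lean on these libraries where they do the work, as an engineer would, in place of code of your own. Each camera call takes 0.05 s, during which the arm holds its last target. There are 200 camera calls.

## Working session

There is one attempt and no reset: what is moved stays moved. The work goes in short steps, Python scripts to look and compute and a tool call to move; the robot and the scene stay as the last step left them, time stands still between calls to the robot, and variables do not carry over. Pictures are saved under pics/ and viewed, about 8 in all and at most 12, crops included, and the job is handed in when it is done.

Besides the shell and the picture viewer there is one more tool, called after "Emit:" by a JSON object that holds its "fn" and its "kwargs". apply_moves: Moves the arm, as the interface text tells. Its arguments: {"type":"object","properties":{"increments":{"type":"array","items":{"type":"object","properties":{"gripper":{"type":"number"},"delta_pos":{"type":"array","items":{"type":"number"}},"dr":{"type":"array","items":{"type":"number"}}}}}},"required":["increments"]}

```bash
mkdir -p pics; cat > h.py <<'E'
import numpy as np, cv2, pickle
from scipy.spatial.transform import Rotation as R
from workcell import ctrl
def grab(n):
    d=ctrl.get_image(n); pickle.dump(d,open(n+'.pkl','wb')); return d
def rays(d,uv):
    K=np.array(d['mtx']); uv=np.atleast_2d(uv).astype(float)
    p=(uv-[K[0,2],K[1,2]])/[K[0,0],K[1,1]]; q=p.copy()
    for _ in range(20): q=p/(1+d['k1']*(q**2).sum(1,keepdims=True))
    return q
def world(d,uv,z=None):
    """depth point, or on plane z"""
    uv=np.atleast_2d(uv); q=rays(d,uv); Rm=R.from_rotvec(np.ravel(d['rvec'])).as_matrix(); t=np.ravel(d['tvec'])
    c=np.c_[q,np.ones(len(q))]
    if z is None:
        D=d['range_z'][uv[:,1].astype(int),uv[:,0].astype(int)]
        return (c*D[:,None]-t)@Rm
    o=-t@Rm; w=c@Rm
    return o+w*((z-o[2])/w[:,2])[:,None]
def cloud(d):
    v,u=np.nonzero(d['range_z']>0); uv=np.c_[u,v]; return uv,world(d,uv)
def save(d,f): cv2.imwrite('pics/'+f,d['img'][:,:,::-1])
E
python3 - <<'E'
from h import *
for n in('scene','top'):
    d=grab(n); save(d,n+'0.png'); print(d['mtx'],d['k1'],-R.from_rotvec(np.ravel(d['rvec'])).as_matrix().T@np.ravel(d['tvec']),(d['range_z']>0).mean())
print(ctrl.get_obs())
E
```

```text
[[425.73620101   0.         317.47994222]
 [  0.         425.73620101 197.01313502]
 [  0.           0.           1.        ]] -0.08361222687645449 [-138.7650991  -665.72124302  451.12636149] 0.996078125
[[436.31240106   0.         318.96689748]
 [  0.         436.31240106 196.02035884]
 [  0.           0.           1.        ]] -0.12050289141407021 [ 348.54957793 -340.95627416  880.29139505] 0.99591796875
{'t': 0.1, 'qpos': array([-1.15901738e+00,  4.23765216e-01,  1.63060241e+00,  4.02793197e-05,
        1.08859914e+00, -1.90279109e-02]), 'qvel': array([-0.00095127, -0.00135503, -0.00227177,  0.00051535, -0.00108586,
        0.00073455]), 'joint_torque': array([-3.69684903e-04, -5.45616388e+01, -2.74324518e+01,  6.45411713e-02,
        1.87416474e-02, -1.66822588e-05]), 'ee_pos': array([ 260.82432084, -567.43755181,  229.98331313]), 'orientation': array([ 1.98358636,  0.4354124 , -1.98405978]), 'ft_force': array([ 0.44494743, -0.23036661, -0.83085599]), 'moment': array([-0.02873206,  0.01659022,  0.02051298]), 'width': 87.85452575125551}
```

View pics/scene0.png

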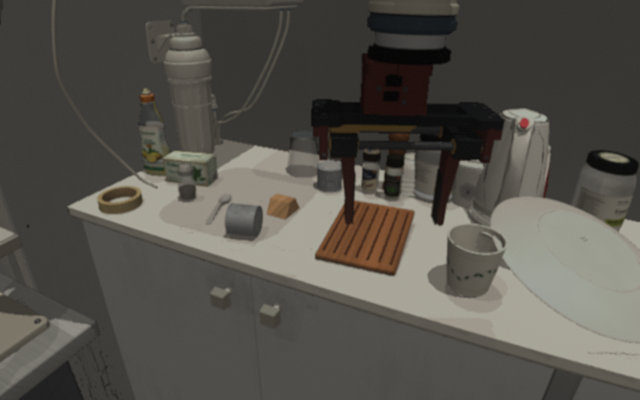

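View pics/top0.png

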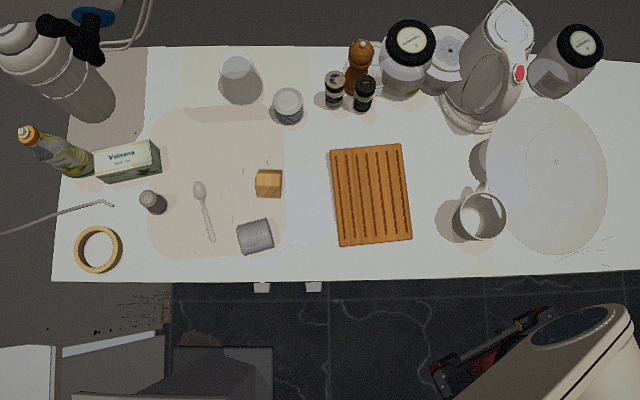

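The scene view shows the lying tin at (244,221), the chock at (283,206) and the board at (368,235). The top view shows them at (255,236), (269,183) and (371,194), with the upright tin at (288,105).

```bash
python3 - <<'E'
from h import *
for n in('top','scene'):
    d=pickle.load(open(n+'.pkl','rb')); hsv=cv2.cvtColor(d['img'],cv2.COLOR_RGB2HSV)
    uv,P=cloud(d)
    if n=='top':
        wt=P[(abs(uv[:,0]-310)<12)&(abs(uv[:,1]-200)<30)]; print('worktop z',np.median(wt[:,2]))
    boxes=dict(top=dict(chock=(250,164,290,204),tin=(228,210,282,262),board=(322,136,420,252)),
      scene=dict(chock=(262,188,304,222),tin=(220,198,270,242),board=(312,196,420,274)))[n]
    for k,(a,b,c,e) in boxes.items():
        m=(uv[:,0]>=a)&(uv[:,0]<c)&(uv[:,1]>=b)&(uv[:,1]<e)
        Q=P[m]; q=uv[m]; h=hsv[q[:,1],q[:,0]]
        if k=='board': s=(h[:,1]>110)&(Q[:,2]>5)&(Q[:,2]<45)
        else: s=(Q[:,2]>8)&(Q[:,2]<90)
        Q=Q[s];q=q[s]
        r=cv2.minAreaRect(Q[:,:2].astype(np.float32))
        print(n,k,len(Q),'mean',Q.mean(0).round(1),'rect',np.round(r[0],1),np.round(r[1],1),round(r[2],1),'z%',np.percentile(Q[:,2],[2,50,98]).round(1))
        if k=='board':
            A=np.c_[Q[:,:2],np.ones(len(Q))]; g=np.linalg.lstsq(A,Q[:,2],rcond=None)[0]; print('  plane',g, 'uphill yaw deg',np.degrees(np.arctan2(g[1],g[0])),'slope',np.degrees(np.hypot(*g[:2])),'z at rect c',g@[*r[0],1])
        if k!='board':
            t=Q[Q[:,2]>np.percentile(Q[:,2],98)-5]
            r=cv2.minAreaRect(t[:,:2].astype(np.float32)); print('   top part',len(t),t.mean(0).round(1),np.round(r[0],1),np.round(r[1],1),round(r[2],1))
E
```

```text
worktop z 0.3457324888863435
top chock 648 mean [ 571.3 -245.    27.2] rect [ 575.2 -244.3] [50.6 56.8] 87.1 z% [ 9.2 31.4 36.3]
   top part 329 [ 575.5 -244.2   33.9] [ 575.9 -244.5] [50.7 29.7] 88.7
top tin 1005 mean [ 460.3 -223.2   54.6] rect [ 463.1 -221.4] [61.9 59.1] 14.9 z% [30.8 57.7 63.8]
   top part 428 [ 463.5 -221.7   61.2] [ 464.1 -221. ] [34.9 58.6] 14.2
top board 7002 mean [ 545.3 -449.7   22.2] rect [ 547.3 -450.3] [197.5 149.2] 5.0 z% [11.3 22.2 32.9]
  plane [ 1.03435913e-01  9.97304238e-03 -2.96844905e+01] uphill yaw deg 5.5072976465089685 slope 5.953924707680443 z at rect c 22.435774246968876
scene chock 503 mean [ 562.9 -248.    24.4] rect [ 546.8 -242.1] [ 54.7 106.9] 88.7 z% [ 8.8 24.9 35.9]
   top part 175 [ 569.5 -245.2   34.1] [ 542.5 -242.7] [50.2 94. ] 88.3
scene tin 1120 mean [ 450.3 -228.2   43.5] rect [ 492.7 -179.7] [146.3 121.3] 16.0 z% [11.1 45.7 64.5]
   top part 245 [ 457.7 -221.6   62.7] [ 460.8 -220.2] [34.4 59.4] 16.6
scene board 4613 mean [ 527.2 -457.8   22. ] rect [ 543.7 -451.3] [195.9 146.6] 5.3 z% [ 8.6 21.8 33.5]
  plane [ 1.11307602e-01  1.09955588e-02 -3.16226190e+01] uphill yaw deg 5.641678786775787 slope 6.40849759139459 z at rect c 23.928241844648394
```

```bash
cat > plan.py <<'E'
import sys
from h import *
# plan.py x y z yaw tilt n : TCP target mm, yaw deg of object frame (jaws along its y), tilt deg (slope up along x), n rows
x,y,z,yaw,tilt=map(float,sys.argv[1:6]); n=int(sys.argv[6])
o=ctrl.get_obs(); p=o['ee_pos']; R0=R.from_rotvec(o['orientation'])
F=R.from_euler('zy',[yaw,-tilt],degrees=True)  # object frame; +x rises by tilt
c=[]
for s in(1,-1):
    M=np.column_stack([[0,0,-1],[0,s,0],[s,0,0]]).astype(float)
    T=F*R.from_matrix(M); c.append(((R0.inv()*T).magnitude(),T))
T=min(c,key=lambda a:a[0])[1]; rv=(R0.inv()*T).as_rotvec()
print('t %.2f'%o['t'],'pos',p.round(1),'w %.1f'%o['width'],'F',np.round(o['ft_force'],1),'q',o['qpos'].round(2),'rv',rv.round(3))
d=(np.array([x,y,z])-p)/n
for i in range(n):
    Ri=R0*R.from_rotvec(rv*i/n)
    print((Ri.inv().apply(d)/10).round(2).tolist(),(rv/n).round(3).tolist())
E
python3 plan.py 575.5 -244.4 120 -1.7 0 10
```

```text
t 0.10 pos [ 260.8 -567.4  230. ] w 87.9 F [ 0.4 -0.2 -0.8] q [-1.16  0.42  1.63  0.    1.09 -0.02] rv [0.46  0.    0.001]
[1.1, -1.62, -4.21] [0.046, 0.0, 0.0]
[1.1, -1.81, -4.13] [0.046, 0.0, 0.0]
[1.1, -2.0, -4.04] [0.046, 0.0, 0.0]
[1.1, -2.18, -3.94] [0.046, 0.0, 0.0]
[1.1, -2.36, -3.84] [0.046, 0.0, 0.0]
[1.1, -2.54, -3.73] [0.046, 0.0, 0.0]
[1.1, -2.71, -3.61] [0.046, 0.0, 0.0]
[1.1, -2.87, -3.48] [0.046, 0.0, 0.0]
[1.1, -3.03, -3.34] [0.046, 0.0, 0.0]
[1.1, -3.18, -3.2] [0.046, 0.0, 0.0]
```

```bash
python3 plan.py 575.5 -244.4 120 -1.7 0 15
```

```text
t 0.10 pos [ 260.8 -567.4  230. ] w 87.9 F [ 0.4 -0.2 -0.8] q [-1.16  0.42  1.63  0.    1.09 -0.02] rv [0.46  0.    0.001]
[0.73, -1.08, -2.81] [0.031, 0.0, 0.0]
[0.73, -1.17, -2.77] [0.031, 0.0, 0.0]
[0.73, -1.25, -2.73] [0.031, 0.0, 0.0]
[0.73, -1.33, -2.69] [0.031, 0.0, 0.0]
[0.73, -1.42, -2.65] [0.031, 0.0, 0.0]
[0.73, -1.5, -2.61] [0.031, 0.0, 0.0]
[0.73, -1.58, -2.56] [0.031, 0.0, 0.0]
[0.73, -1.65, -2.51] [0.031, 0.0, 0.0]
[0.73, -1.73, -2.46] [0.031, 0.0, 0.0]
[0.73, -1.8, -2.4] [0.031, 0.0, 0.0]
[0.73, -1.88, -2.35] [0.031, 0.0, 0.0]
[0.73, -1.95, -2.29] [0.031, 0.0, 0.0]
[0.73, -2.02, -2.23] [0.031, 0.0, 0.0]
[0.73, -2.09, -2.17] [0.031, 0.0, 0.0]
[0.73, -2.15, -2.1] [0.031, 0.0, 0.0]
```

Emit:
{"fn": "apply_moves", "kwargs": {"increments": [{"gripper": 100, "delta_pos": [0.73, -1.08, -2.81], "dr": [0.031, 0, 0]}, {"gripper": 100, "delta_pos": [0.73, -1.17, -2.77], "dr": [0.031, 0, 0]}, {"gripper": 100, "delta_pos": [0.73, -1.25, -2.73], "dr": [0.031, 0, 0]}, {"gripper": 100, "delta_pos": [0.73, -1.33, -2.69], "dr": [0.031, 0, 0]}, {"gripper": 100, "delta_pos": [0.73, -1.42, -2.65], "dr": [0.031, 0, 0]}]}}

```text
t: 0.52
ee_pos: [366.4, -459.0, 193.5]
orientation: [2.075, 0.286, -2.075]
ft_force: [1.0, 0.1, 0.9]
width: 87.6
```

Emit:
{"fn": "apply_moves", "kwargs": {"increments": [{"gripper": 100, "delta_pos": [0.73, -1.5, -2.61], "dr": [0.031, 0, 0]}, {"gripper": 100, "delta_pos": [0.73, -1.58, -2.56], "dr": [0.031, 0, 0]}, {"gripper": 100, "delta_pos": [0.73, -1.65, -2.51], "dr": [0.031, 0, 0]}, {"gripper": 100, "delta_pos": [0.73, -1.73, -2.46], "dr": [0.031, 0, 0]}, {"gripper": 100, "delta_pos": [0.73, -1.8, -2.4], "dr": [0.031, 0, 0]}]}}

```text
t: 0.93
ee_pos: [471.7, -351.5, 157.0]
orientation: [2.16, 0.129, -2.161]
ft_force: [0.7, -0.1, -0.2]
width: 87.9
```

Emit:
{"fn": "apply_moves", "kwargs": {"increments": [{"gripper": 100, "delta_pos": [0.73, -1.88, -2.35], "dr": [0.031, 0, 0]}, {"gripper": 100, "delta_pos": [0.73, -1.95, -2.29], "dr": [0.031, 0, 0]}, {"gripper": 100, "delta_pos": [0.73, -2.02, -2.23], "dr": [0.031, 0, 0]}, {"gripper": 100, "delta_pos": [0.73, -2.09, -2.17], "dr": [0.031, 0, 0]}, {"gripper": 100, "delta_pos": [0.73, -2.15, -2.1], "dr": [0.031, 0, 0]}]}}

```text
t: 1.35
ee_pos: [577.0, -244.1, 120.4]
orientation: [-2.202, 0.039, 2.204]
ft_force: [0.3, -0.7, 0.7]
width: 88.0
```

```bash
python3 plan.py 575.5 -244.4 13 -1.7 0 5
python3 -c "
from h import *
for n in('scene','top'):save(grab(n),n+'1.png')
a=cv2.imread('pics/scene1.png')[130:270,180:440];b=cv2.imread('pics/top1.png')[110:290,180:440]
cv2.imwrite('pics/c1.png',cv2.resize(np.vstack([a,b]),None,fx=1.8,fy=1.8))"
```

```text
t 1.35 pos [ 577.  -244.1  120.4] w 88.0 F [ 0.3 -0.7  0.7] q [-0.42  0.56  1.69 -0.    0.89  1.19] rv [-0.006  0.001  0.   ]
[2.15, 0.01, 0.03] [-0.001, 0.0, 0.0]
[2.15, 0.01, 0.03] [-0.001, 0.0, 0.0]
[2.15, 0.01, 0.03] [-0.001, 0.0, 0.0]
[2.15, 0.01, 0.03] [-0.001, 0.0, 0.0]
[2.15, 0.01, 0.03] [-0.001, 0.0, 0.0]
```

View pics/c1.png

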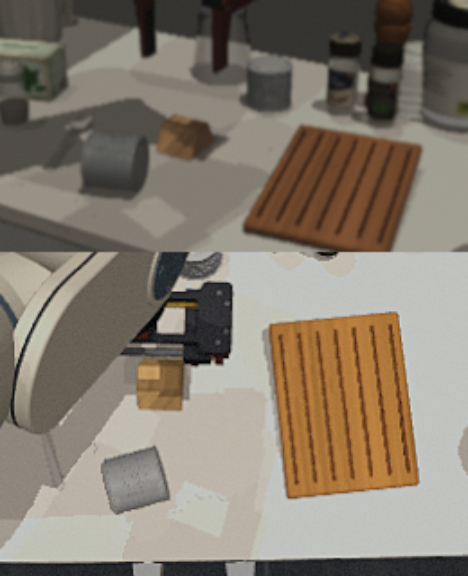

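The crop shows the chock (185,385 in its lower half) clear and between the raised fingers, with the parallax as expected. The tin and board have not moved. Next I descend.

Emit:
{"fn": "apply_moves", "kwargs": {"increments": [{"gripper": 100, "delta_pos": [2.15, 0.01, 0.03], "dr": [-0.001, 0, 0]}, {"gripper": 100, "delta_pos": [2.15, 0.01, 0.03], "dr": [-0.001, 0, 0]}, {"gripper": 100, "delta_pos": [2.15, 0.01, 0.03], "dr": [-0.001, 0, 0]}, {"gripper": 100, "delta_pos": [2.15, 0.01, 0.03], "dr": [-0.001, 0, 0]}, {"gripper": 100, "delta_pos": [2.15, 0.01, 0.03], "dr": [-0.001, 0, 0]}]}}

```text
t: 1.87
ee_pos: [574.2, -246.5, 12.8]
orientation: [-2.207, 0.032, 2.207]
ft_force: [0.2, 0.4, -0.1]
width: 87.9
```

Emit:
{"fn": "apply_moves", "kwargs": {"increments": [{"gripper": 0, "delta_pos": [0, 0, 0], "dr": [0, 0, 0]}, {"gripper": 0, "delta_pos": [0, 0, 0], "dr": [0, 0, 0]}, {"gripper": 0, "delta_pos": [0, 0, 0], "dr": [0, 0, 0]}, {"gripper": 0, "delta_pos": [0, 0, 0], "dr": [0, 0, 0]}, {"gripper": 0, "delta_pos": [0, 0, 0], "dr": [0, 0, 0]}]}}

```text
t: 2.28
ee_pos: [575.7, -246.5, 15.2]
orientation: [-2.21, 0.033, 2.205]
ft_force: [-0.3, 0.4, -0.8]
width: 58.1
```

Emit:
{"fn": "apply_moves", "kwargs": {"increments": [{"gripper": 0, "delta_pos": [0, 0, 0], "dr": [0, 0, 0]}, {"gripper": 0, "delta_pos": [0, 0, 0], "dr": [0, 0, 0]}, {"gripper": 0, "delta_pos": [0, 0, 0], "dr": [0, 0, 0]}, {"gripper": 0, "delta_pos": [-0.5, 0, 0], "dr": [0, 0, 0]}, {"gripper": 0, "delta_pos": [-1.5, 0, 0], "dr": [0, 0, 0]}]}}

```text
t: 2.7
ee_pos: [573.3, -245.2, 32.5]
orientation: [-2.202, 0.03, 2.21]
ft_force: [-0.2, -0.1, -2.7]
width: 49.8
```

```bash
python3 plan.py 504 -454 95 5.3 6 10
```

```text
t 2.70 pos [ 573.3 -245.2   32.5] w 49.8 F [-0.2 -0.1 -2.7] q [-0.42  0.69  1.72 -0.    0.74  1.18] rv [-0.122  0.108  0.005]
[-0.63, 2.11, 0.63] [-0.012, 0.011, 0.0]
[-0.63, 2.1, 0.65] [-0.012, 0.011, 0.0]
[-0.64, 2.09, 0.67] [-0.012, 0.011, 0.0]
[-0.64, 2.08, 0.69] [-0.012, 0.011, 0.0]
[-0.65, 2.08, 0.71] [-0.012, 0.011, 0.0]
[-0.66, 2.07, 0.73] [-0.012, 0.011, 0.0]
[-0.66, 2.06, 0.74] [-0.012, 0.011, 0.0]
[-0.67, 2.05, 0.76] [-0.012, 0.011, 0.0]
[-0.68, 2.04, 0.78] [-0.012, 0.011, 0.0]
[-0.69, 2.03, 0.8] [-0.012, 0.011, 0.0]
```

Emit:
{"fn": "apply_moves", "kwargs": {"increments": [{"gripper": 0, "delta_pos": [-0.63, 2.11, 0.63], "dr": [-0.012, 0.011, 0]}, {"gripper": 0, "delta_pos": [-0.63, 2.1, 0.65], "dr": [-0.012, 0.011, 0]}, {"gripper": 0, "delta_pos": [-0.64, 2.09, 0.67], "dr": [-0.012, 0.011, 0]}, {"gripper": 0, "delta_pos": [-0.64, 2.08, 0.69], "dr": [-0.012, 0.011, 0]}, {"gripper": 0, "delta_pos": [-0.65, 2.08, 0.71], "dr": [-0.012, 0.011, 0]}]}}

```text
t: 3.12
ee_pos: [539.9, -351.3, 66.3]
orientation: [2.266, 0.034, -2.142]
ft_force: [0.5, -0.1, -3.0]
width: 49.7
```

Emit:
{"fn": "apply_moves", "kwargs": {"increments": [{"gripper": 0, "delta_pos": [-0.66, 2.07, 0.73], "dr": [-0.012, 0.011, 0]}, {"gripper": 0, "delta_pos": [-0.66, 2.06, 0.74], "dr": [-0.012, 0.011, 0]}, {"gripper": 0, "delta_pos": [-0.67, 2.05, 0.76], "dr": [-0.012, 0.011, 0]}, {"gripper": 0, "delta_pos": [-0.68, 2.04, 0.78], "dr": [-0.012, 0.011, 0]}, {"gripper": 0, "delta_pos": [-0.69, 2.03, 0.8], "dr": [-0.012, 0.011, 0]}]}}

```text
t: 3.53
ee_pos: [504.7, -455.8, 97.2]
orientation: [2.291, 0.098, -2.05]
ft_force: [0.4, 1.2, -1.8]
width: 49.8
```

```bash
python3 plan.py 510 -454 37 5.3 6 5
python3 -c "
from h import *
for n in('scene','top'):save(grab(n),n+'2.png')
a=cv2.imread('pics/scene2.png')[130:290,220:480];b=cv2.imread('pics/top2.png')[110:290,220:480]
cv2.imwrite('pics/c2.png',cv2.resize(np.vstack([a,b]),None,fx=1.7,fy=1.7))"
```

```text
t 3.53 pos [ 504.7 -455.8   97.2] w 49.8 F [ 0.4  1.2 -1.8] q [-0.79  0.63  1.63  0.11  0.8   0.62] rv [-0.001 -0.006  0.003]
[1.21, -0.03, 0.03] [-0.0, -0.001, 0.001]
[1.21, -0.03, 0.02] [-0.0, -0.001, 0.001]
[1.21, -0.04, 0.02] [-0.0, -0.001, 0.001]
[1.21, -0.04, 0.02] [-0.0, -0.001, 0.001]
[1.21, -0.04, 0.02] [-0.0, -0.001, 0.001]
```

View pics/c2.png

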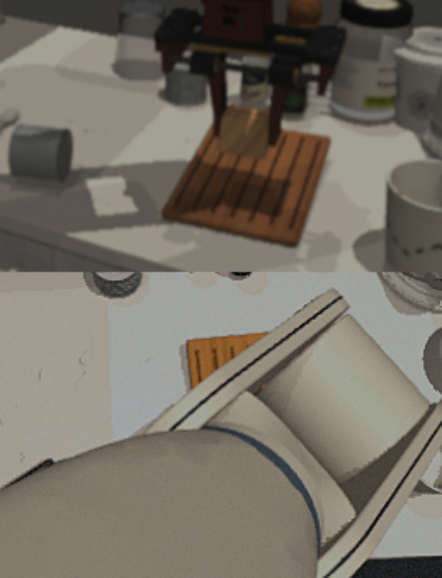

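The chock is held upright above the board (245,130 in the crop).

Emit:
{"fn": "apply_moves", "kwargs": {"increments": [{"gripper": 0, "delta_pos": [1.21, -0.03, 0.02], "dr": [0, -0.001, 0]}, {"gripper": 0, "delta_pos": [1.21, -0.03, 0.02], "dr": [0, -0.001, 0]}, {"gripper": 0, "delta_pos": [1.21, -0.03, 0.02], "dr": [0, -0.001, 0]}, {"gripper": 0, "delta_pos": [1.21, -0.03, 0.02], "dr": [0, -0.001, 0]}, {"gripper": 0, "delta_pos": [1.0, -0.03, 0.02], "dr": [0, -0.001, 0]}]}}

```text
t: 4.05
ee_pos: [510.2, -451.5, 34.9]
orientation: [2.283, 0.1, -2.06]
ft_force: [0.8, -0.2, -1.8]
width: 50.2
```

Emit:
{"fn": "apply_moves", "kwargs": {"increments": [{"gripper": 0, "delta_pos": [0.1, 0, 0], "dr": [0, 0, 0]}, {"gripper": 0, "delta_pos": [0.1, 0, 0], "dr": [0, 0, 0]}, {"gripper": 0, "delta_pos": [0, 0, 0], "dr": [0, 0, 0]}, {"gripper": 0, "delta_pos": [0, 0, 0], "dr": [0, 0, 0]}, {"gripper": 0, "delta_pos": [0, 0, 0], "dr": [0, 0, 0]}]}}

```text
t: 4.47
ee_pos: [510.8, -453.4, 36.1]
orientation: [2.285, 0.096, -2.056]
ft_force: [0.4, -0.2, -3.0]
width: 49.9
```

Not in contact yet, so I lower further in small steps.

Emit:
{"fn": "apply_moves", "kwargs": {"increments": [{"gripper": 0, "delta_pos": [0.1, 0, 0], "dr": [0, 0, 0]}, {"gripper": 0, "delta_pos": [0.1, 0, 0], "dr": [0, 0, 0]}, {"gripper": 0, "delta_pos": [0.05, 0, 0], "dr": [0, 0, 0]}, {"gripper": 0, "delta_pos": [0, 0, 0], "dr": [0, 0, 0]}, {"gripper": 0, "delta_pos": [0, 0, 0], "dr": [0, 0, 0]}]}}

```text
t: 4.88
ee_pos: [510.9, -453.4, 33.4]
orientation: [2.285, 0.096, -2.057]
ft_force: [-0.6, 1.0, 1.4]
width: 49.8
```

Emit:
{"fn": "apply_moves", "kwargs": {"increments": [{"gripper": 0, "delta_pos": [0.1, 0, 0], "dr": [0, 0, 0]}, {"gripper": 0, "delta_pos": [0, 0, 0], "dr": [0, 0, 0]}, {"gripper": 0, "delta_pos": [0, 0, 0], "dr": [0, 0, 0]}, {"gripper": 0, "delta_pos": [0, 0, 0], "dr": [0, 0, 0]}, {"gripper": 0, "delta_pos": [0, 0, 0], "dr": [0, 0, 0]}]}}

```text
t: 5.3
ee_pos: [510.9, -453.3, 33.4]
orientation: [2.285, 0.097, -2.057]
ft_force: [-3.6, 1.7, 11.3]
width: 49.8
```

Contact is firm at about 11 N. I release and wait.

Emit:
{"fn": "apply_moves", "kwargs": {"increments": [{"gripper": 100, "delta_pos": [-0.05, 0, 0], "dr": [0, 0, 0]}, {"gripper": 100, "delta_pos": [0, 0, 0], "dr": [0, 0, 0]}, {"gripper": 100, "delta_pos": [0, 0, 0], "dr": [0, 0, 0]}, {"gripper": 100, "delta_pos": [0, 0, 0], "dr": [0, 0, 0]}, {"gripper": 100, "delta_pos": [0, 0, 0], "dr": [0, 0, 0]}]}}

```text
t: 5.72
ee_pos: [510.9, -453.2, 32.4]
orientation: [2.285, 0.097, -2.057]
ft_force: [0.3, 0.4, -0.8]
width: 79.8
```

Emit:
{"fn": "apply_moves", "kwargs": {"increments": [{"gripper": 100, "delta_pos": [-0.5, 0, 0], "dr": [0, 0, 0]}, {"gripper": 100, "delta_pos": [-2, 0, 0], "dr": [0, 0, 0]}, {"gripper": 100, "delta_pos": [-3, 0, 0], "dr": [0, 0, 0]}, {"gripper": 100, "delta_pos": [-3, 0, 0], "dr": [0, 0, 0]}, {"gripper": 100, "delta_pos": [-3, 0, 0], "dr": [0, 0, 0]}]}}

```text
t: 6.13
ee_pos: [498.5, -453.3, 148.1]
orientation: [2.285, 0.097, -2.058]
ft_force: [0.0, -0.3, 0.1]
width: 87.6
```

```bash
python3 plan.py 463.5 -221.4 130 14.7 0 15
python3 -c "
from h import *
for n in('scene',):save(grab(n),n+'3.png')
a=cv2.imread('pics/scene3.png')[130:290,220:480]
cv2.imwrite('pics/c3.png',cv2.resize(a,None,fx=2.5,fy=2.5))"
```

```text
t 6.13 pos [ 498.5 -453.3  148.1] w 87.6 F [ 0.  -0.3  0.1] q [-0.79  0.56  1.62  0.1   0.89  0.63] rv [-0.165 -0.103 -0.015]
[0.1, -1.56, 0.1] [-0.011, -0.007, -0.001]
[0.1, -1.56, 0.09] [-0.011, -0.007, -0.001]
[0.11, -1.56, 0.07] [-0.011, -0.007, -0.001]
[0.11, -1.56, 0.05] [-0.011, -0.007, -0.001]
[0.11, -1.56, 0.03] [-0.011, -0.007, -0.001]
[0.11, -1.56, 0.01] [-0.011, -0.007, -0.001]
[0.11, -1.56, -0.0] [-0.011, -0.007, -0.001]
[0.11, -1.56, -0.02] [-0.011, -0.007, -0.001]
[0.11, -1.56, -0.04] [-0.011, -0.007, -0.001]
[0.12, -1.56, -0.06] [-0.011, -0.007, -0.001]
[0.12, -1.56, -0.08] [-0.011, -0.007, -0.001]
[0.12, -1.56, -0.09] [-0.011, -0.007, -0.001]
[0.12, -1.56, -0.11] [-0.011, -0.007, -0.001]
[0.12, -1.56, -0.13] [-0.011, -0.007, -0.001]
[0.12, -1.56, -0.15] [-0.011, -0.007, -0.001]
```

View pics/c3.png

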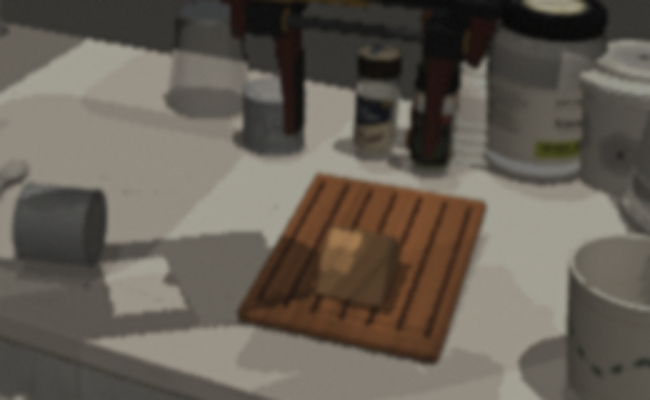

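The chock stands base down, square, on the lower half of the board (360,265 in the crop). Next is the tin.

Emit:
{"fn": "apply_moves", "kwargs": {"increments": [{"gripper": 100, "delta_pos": [0.16, -2.34, 0.14], "dr": [-0.0165, -0.0103, -0.0015]}, {"gripper": 100, "delta_pos": [0.16, -2.34, 0.1], "dr": [-0.0165, -0.0103, -0.0015]}, {"gripper": 100, "delta_pos": [0.16, -2.34, 0.06], "dr": [-0.0165, -0.0103, -0.0015]}, {"gripper": 100, "delta_pos": [0.16, -2.34, 0.02], "dr": [-0.0165, -0.0103, -0.0015]}, {"gripper": 100, "delta_pos": [0.17, -2.34, 0], "dr": [-0.0165, -0.0103, -0.0015]}]}}

```text
t: 6.6
ee_pos: [481.7, -336.9, 138.0]
orientation: [2.186, 0.184, -2.072]
ft_force: [-0.2, 0.8, 0.1]
width: 88.1
```

Emit:
{"fn": "apply_moves", "kwargs": {"increments": [{"gripper": 100, "delta_pos": [0.17, -2.34, -0.04], "dr": [-0.0165, -0.0103, -0.0015]}, {"gripper": 100, "delta_pos": [0.17, -2.34, -0.08], "dr": [-0.0165, -0.0103, -0.0015]}, {"gripper": 100, "delta_pos": [0.18, -2.34, -0.12], "dr": [-0.0165, -0.0103, -0.0015]}, {"gripper": 100, "delta_pos": [0.18, -2.34, -0.17], "dr": [-0.0165, -0.0103, -0.0015]}, {"gripper": 100, "delta_pos": [0.18, -2.34, -0.21], "dr": [-0.0165, -0.0103, -0.0015]}]}}

```text
t: 7.02
ee_pos: [464.1, -221.0, 128.9]
orientation: [2.085, 0.268, -2.083]
ft_force: [0.0, -0.3, -0.9]
width: 87.9
```

```bash
python3 plan.py 463.5 -221.4 26 14.7 0 5
python3 - <<'E'
from h import *
for n in('scene','top'):
    d=grab(n); uv,P=cloud(d); hsv=cv2.cvtColor(d['img'],cv2.COLOR_RGB2HSV)
    # chock on the board: points above the board plane
    zb=22+0.1045*((P[:,0]-546.5)*.996+(P[:,1]+450.5)*.092)
    h=P[:,2]-zb
    for k,s in dict(all=(h>8)&(h<40),top=(h>28)&(h<40)).items():
        s=s&(abs(P[:,0]-535)<90)&(abs(P[:,1]+450)<60)
        q=uv[s]; Q=P[s]
        if len(Q)>5:
            r=cv2.minAreaRect(Q[:,:2].astype(np.float32)); print(n,k,len(Q),Q.mean(0).round(1),np.round(r[0],1),np.round(r[1],1),round(r[2],1), 'h98',np.percentile(h[s],98).round(1))
    s=(abs(P[:,0]-462)<55)&(abs(P[:,1]+222)<45)&(P[:,2]>56)&(P[:,2]<66); Q=P[s]
    if len(Q)>5:
        r=cv2.minAreaRect(Q[:,:2].astype(np.float32)); print(n,'tin',len(Q),Q.mean(0).round(1),np.round(r[0],1),np.round(r[1],1),round(r[2],1))
E
```

```text
t 7.02 pos [ 464.1 -221.   128.9] w 87.9 F [ 0.  -0.3 -0.9] q [-0.47  0.41  1.94  0.    0.78  0.85] rv [ 0.    -0.001 -0.001]
[2.06, 0.0, 0.02] [0.0, -0.0, -0.0]
[2.06, 0.0, 0.02] [0.0, -0.0, -0.0]
[2.06, 0.0, 0.02] [0.0, -0.0, -0.0]
[2.06, 0.0, 0.01] [0.0, -0.0, -0.0]
[2.06, 0.01, 0.01] [0.0, -0.0, -0.0]
scene all 739 [ 499.1 -456.1   43.4] [ 509.5 -453.2] [52.1 51. ] 6.3 h98 37.8
scene top 367 [ 505.2 -454.5   52.5] [ 508.4 -453.5] [32.3 50.2] 6.7 h98 38.1
scene tin 337 [ 455.2 -223.3   61.3] [ 460.  -220.4] [40.7 60.2] 13.4
top all 703 [ 509.9 -451.2   45.2] [ 513.1 -452.2] [55.3 50.9] 4.4 h98 36.8
top top 404 [ 510.5 -452.1   51.9] [ 511.  -452.4] [32.1 51. ] 4.6 h98 37.2
top tin 281 [ 454.2 -225.2   59.8] [ 457.9 -222.6] [29.7 58.3] 15.4
```

Emit:
{"fn": "apply_moves", "kwargs": {"increments": [{"gripper": 100, "delta_pos": [2.06, 0, 0.02], "dr": [0, 0, 0]}, {"gripper": 100, "delta_pos": [2.06, 0, 0.02], "dr": [0, 0, 0]}, {"gripper": 100, "delta_pos": [2.06, 0, 0.02], "dr": [0, 0, 0]}, {"gripper": 100, "delta_pos": [2.06, 0, 0.02], "dr": [0, 0, 0]}, {"gripper": 100, "delta_pos": [2.06, 0, 0], "dr": [0, 0, 0]}]}}

```text
t: 7.53
ee_pos: [464.3, -223.1, 25.1]
orientation: [2.087, 0.267, -2.082]
ft_force: [0.0, 0.4, 0.5]
width: 88.0
```

Emit:
{"fn": "apply_moves", "kwargs": {"increments": [{"gripper": 0, "delta_pos": [0, 0, 0], "dr": [0, 0, 0]}, {"gripper": 0, "delta_pos": [0, 0, 0], "dr": [0, 0, 0]}, {"gripper": 0, "delta_pos": [0, 0, 0], "dr": [0, 0, 0]}, {"gripper": 0, "delta_pos": [0, 0, 0], "dr": [0, 0, 0]}, {"gripper": 0, "delta_pos": [0, 0, 0], "dr": [0, 0, 0]}]}}

```text
t: 7.95
ee_pos: [464.4, -222.6, 27.0]
orientation: [2.087, 0.267, -2.082]
ft_force: [-0.2, 1.0, 1.1]
width: 57.8
```

Emit:
{"fn": "apply_moves", "kwargs": {"increments": [{"gripper": 0, "delta_pos": [0, 0, 0], "dr": [0, 0, 0]}, {"gripper": 0, "delta_pos": [0, 0, 0], "dr": [0, 0, 0]}, {"gripper": 0, "delta_pos": [0, 0, 0], "dr": [0, 0, 0]}, {"gripper": 0, "delta_pos": [0, 0, 0], "dr": [0, 0, 0]}, {"gripper": 0, "delta_pos": [0, 0, 0], "dr": [0, 0, 0]}]}}

```text
t: 8.37
ee_pos: [464.4, -222.5, 26.9]
orientation: [2.087, 0.267, -2.082]
ft_force: [-1.9, -0.2, 7.1]
width: 57.9
```

Emit:
{"fn": "apply_moves", "kwargs": {"increments": [{"gripper": 0, "delta_pos": [-0.5, 0, 0], "dr": [0, 0, 0]}, {"gripper": 0, "delta_pos": [-2, 0, 0], "dr": [0, 0, 0]}, {"gripper": 0, "delta_pos": [-3, 0, 0], "dr": [0, 0, 0]}, {"gripper": 0, "delta_pos": [-3, 0, 0], "dr": [0, 0, 0]}, {"gripper": 0, "delta_pos": [-3, 0, 0], "dr": [0, 0, 0]}]}}

```text
t: 8.78
ee_pos: [463.0, -221.8, 142.1]
orientation: [2.085, 0.269, -2.085]
ft_force: [0.2, -0.6, -2.0]
width: 57.9
```

```bash
python3 - <<'E'
from h import *
# contact pose: chock (511.5,-452.6), tin centre 49 uphill, 31.5 above face; TCP 4.5 below centre
F=R.from_euler('zy',[5.3,-6],degrees=True)
c=np.array([546.5,-450.5,22])
b=F.inv().apply(np.array([511.5,-452.6,37])-c); print('chock in board',b)
for dx,dz in((49,27),(55,40),(60,70)): print(dx,dz,(c+F.apply([b[0]+dx,b[1],dz])).round(1))
d=grab('scene'); save(d,'scene4.png'); uv,P=cloud(d)
E
python3 plan.py 558 -448 110 5.3 6 10
```

```text
chock in board [-33.29220514   0.97940781  18.57632464]
49 27 [ 559.1 -448.1   50.5]
55 40 [ 563.7 -447.5   64. ]
60 70 [ 565.5 -447.1   94.4]
t 8.83 pos [ 466.  -223.3  147.4] w 57.4 F [ 2.4 -0.8  1.5] q [-0.47  0.38  1.93  0.    0.82  0.84] rv [0.164 0.096 0.013]
[0.39, 2.4, -0.32] [0.016, 0.01, 0.001]
[0.4, 2.4, -0.35] [0.016, 0.01, 0.001]
[0.4, 2.39, -0.39] [0.016, 0.01, 0.001]
[0.41, 2.38, -0.42] [0.016, 0.01, 0.001]
[0.42, 2.38, -0.46] [0.016, 0.01, 0.001]
[0.42, 2.37, -0.49] [0.016, 0.01, 0.001]
[0.43, 2.36, -0.53] [0.016, 0.01, 0.001]
[0.44, 2.35, -0.56] [0.016, 0.01, 0.001]
[0.45, 2.34, -0.6] [0.016, 0.01, 0.001]
[0.46, 2.33, -0.63] [0.016, 0.01, 0.001]
```

Emit:
{"fn": "apply_moves", "kwargs": {"increments": [{"gripper": 0, "delta_pos": [0.44, 2.4, -0.42], "dr": [0.016, 0.01, 0.001]}, {"gripper": 0, "delta_pos": [0.45, 2.4, -0.45], "dr": [0.016, 0.01, 0.001]}, {"gripper": 0, "delta_pos": [0.45, 2.39, -0.49], "dr": [0.016, 0.01, 0.001]}, {"gripper": 0, "delta_pos": [0.46, 2.38, -0.52], "dr": [0.016, 0.01, 0.001]}, {"gripper": 0, "delta_pos": [0.47, 2.38, -0.56], "dr": [0.016, 0.01, 0.001]}]}}

```text
t: 9.25
ee_pos: [514.6, -334.1, 118.8]
orientation: [2.185, 0.189, -2.074]
ft_force: [-0.3, -0.1, -1.6]
width: 58.1
```

Emit:
{"fn": "apply_moves", "kwargs": {"increments": [{"gripper": 0, "delta_pos": [0.47, 2.37, -0.59], "dr": [0.016, 0.01, 0.001]}, {"gripper": 0, "delta_pos": [0.48, 2.36, -0.63], "dr": [0.016, 0.01, 0.001]}, {"gripper": 0, "delta_pos": [0.49, 2.35, -0.66], "dr": [0.016, 0.01, 0.001]}, {"gripper": 0, "delta_pos": [0.5, 2.34, -0.7], "dr": [0.016, 0.01, 0.001]}, {"gripper": 0, "delta_pos": [0.51, 2.33, -0.73], "dr": [0.016, 0.01, 0.001]}]}}

```text
t: 9.67
ee_pos: [565.7, -445.4, 96.8]
orientation: [2.282, 0.107, -2.061]
ft_force: [0.1, -0.4, -1.2]
width: 57.8
```

```bash
python3 plan.py 564 -447.5 58 5.3 6 5
python3 -c "
from h import *
for n in('scene',):save(grab(n),n+'5.png')
a=cv2.imread('pics/scene5.png')[110:290,220:480]
cv2.imwrite('pics/c5.png',cv2.resize(a,None,fx=2.5,fy=2.5))"
```

```text
t 9.67 pos [ 565.7 -445.4   96.8] w 57.8 F [ 0.1 -0.4 -1.2] q [-0.71  0.68  1.53  0.1   0.86  0.7 ] rv [0.002 0.003 0.008]
[0.77, 0.04, 0.12] [0.0, 0.001, 0.002]
[0.77, 0.04, 0.12] [0.0, 0.001, 0.002]
[0.77, 0.03, 0.12] [0.0, 0.001, 0.002]
[0.77, 0.03, 0.12] [0.0, 0.001, 0.002]
[0.77, 0.03, 0.12] [0.0, 0.001, 0.002]
```

View pics/c5.png

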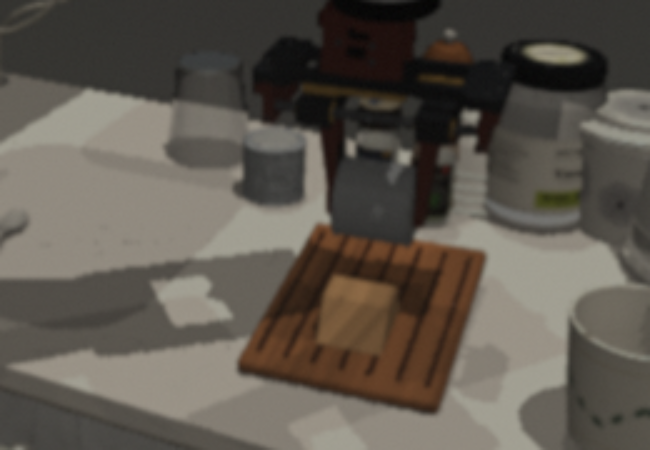

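The tin (375,200) is held level and parallel to the chock (360,315), just uphill of it. I lower it.

Emit:
{"fn": "apply_moves", "kwargs": {"increments": [{"gripper": 0, "delta_pos": [0.77, 0.04, 0.12], "dr": [0, 0.001, 0.001]}, {"gripper": 0, "delta_pos": [0.77, 0.04, 0.12], "dr": [0, 0.001, 0.001]}, {"gripper": 0, "delta_pos": [0.77, 0.03, 0.12], "dr": [0, 0.001, 0.002]}, {"gripper": 0, "delta_pos": [0.77, 0.03, 0.12], "dr": [0, 0.001, 0.002]}, {"gripper": 0, "delta_pos": [0.6, 0.03, 0.12], "dr": [0, 0.001, 0.002]}]}}

```text
t: 10.13
ee_pos: [563.0, -445.4, 58.6]
orientation: [2.282, 0.1, -2.053]
ft_force: [0.3, 0.4, -1.7]
width: 58.0
```

Emit:
{"fn": "apply_moves", "kwargs": {"increments": [{"gripper": 0, "delta_pos": [0.2, 0, 0], "dr": [0, 0, 0]}, {"gripper": 0, "delta_pos": [0.1, 0, 0], "dr": [0, 0, 0]}, {"gripper": 0, "delta_pos": [0, 0, 0], "dr": [0, 0, 0]}, {"gripper": 0, "delta_pos": [0, 0, 0], "dr": [0, 0, 0]}, {"gripper": 0, "delta_pos": [0, 0, 0], "dr": [0, 0, 0]}]}}

```text
t: 10.55
ee_pos: [564.3, -446.9, 57.4]
orientation: [2.283, 0.098, -2.05]
ft_force: [0.6, -0.0, -0.8]
width: 57.9
```

```bash
cat > rel.py <<'E'
from h import *
F=R.from_euler('zy',[5.3,-6],degrees=True); c=np.array([546.5,-450.5,22])
o=ctrl.get_obs(); print('tcp rel chock (x,y) / above face',F.inv().apply(o['ee_pos']-c)-[-33.3,1,0],'F in board',F.inv().apply(o['ft_force']).round(1),o['t'])
E
python3 rel.py; python3 plan.py 561 -448 51 5.3 6 5|head -2
```

```text
tcp rel chock (x,y) / above face [54.92259194  0.64350148 33.39581015] F in board [ 0.6 -0.1 -0.9] 10.55
t 10.55 pos [ 564.3 -446.9   57.4] w 57.9 F [ 0.6 -0.  -0.8] q [-0.72  0.73  1.55  0.1   0.78  0.69] rv [ 0.003 -0.003 -0.001]
[0.12, 0.01, 0.08] [0.001, -0.001, -0.0]
```

Emit:
{"fn": "apply_moves", "kwargs": {"increments": [{"gripper": 0, "delta_pos": [0.1, 0, 0.05], "dr": [0, 0, 0]}, {"gripper": 0, "delta_pos": [0.1, 0, 0.05], "dr": [0, 0, 0]}, {"gripper": 0, "delta_pos": [0.1, 0, 0.05], "dr": [0, 0, 0]}, {"gripper": 0, "delta_pos": [0, 0, 0], "dr": [0, 0, 0]}, {"gripper": 0, "delta_pos": [0, 0, 0], "dr": [0, 0, 0]}]}}

```text
t: 10.97
ee_pos: [562.6, -446.8, 53.7]
orientation: [2.283, 0.098, -2.052]
ft_force: [0.0, 0.5, -1.5]
width: 57.7
```

Emit:
{"fn": "apply_moves", "kwargs": {"increments": [{"gripper": 0, "delta_pos": [0.1, 0, 0], "dr": [0, 0, 0]}, {"gripper": 0, "delta_pos": [0.1, 0, 0], "dr": [0, 0, 0]}, {"gripper": 0, "delta_pos": [0, 0, 0], "dr": [0, 0, 0]}, {"gripper": 0, "delta_pos": [0, 0, 0], "dr": [0, 0, 0]}, {"gripper": 0, "delta_pos": [0, 0, 0], "dr": [0, 0, 0]}]}}

```text
t: 11.38
ee_pos: [563.0, -446.8, 51.8]
orientation: [2.283, 0.098, -2.051]
ft_force: [0.2, 0.4, -1.9]
width: 58.0
```

```bash
python3 rel.py
```

```text
tcp rel chock (x,y) / above face [53.05494087  0.86691058 27.87709513] F in board [ 0.   0.4 -1.9] 11.3833
```

Now I move gently downhill until the tin meets the chock.

Emit:
{"fn": "apply_moves", "kwargs": {"increments": [{"gripper": 0, "delta_pos": [0.05, 0, 0.1], "dr": [0, 0, 0]}, {"gripper": 0, "delta_pos": [0, 0, 0.1], "dr": [0, 0, 0]}, {"gripper": 0, "delta_pos": [0, 0, 0], "dr": [0, 0, 0]}, {"gripper": 0, "delta_pos": [0, 0, 0], "dr": [0, 0, 0]}, {"gripper": 0, "delta_pos": [0, 0, 0], "dr": [0, 0, 0]}]}}

```text
t: 11.8
ee_pos: [561.2, -447.1, 51.3]
orientation: [2.283, 0.098, -2.051]
ft_force: [1.0, -0.3, -0.6]
width: 57.8
```

```bash
python3 rel.py
```

```text
tcp rel chock (x,y) / above face [51.17393484  0.74731788 27.57759677] F in board [ 0.9 -0.4 -0.7] 11.8
```

Emit:
{"fn": "apply_moves", "kwargs": {"increments": [{"gripper": 0, "delta_pos": [0, 0, 0.1], "dr": [0, 0, 0]}, {"gripper": 0, "delta_pos": [0, 0, 0], "dr": [0, 0, 0]}, {"gripper": 0, "delta_pos": [0, 0, 0], "dr": [0, 0, 0]}, {"gripper": 0, "delta_pos": [0, 0, 0], "dr": [0, 0, 0]}, {"gripper": 0, "delta_pos": [0, 0, 0], "dr": [0, 0, 0]}]}}

```text
t: 12.22
ee_pos: [560.1, -447.2, 51.1]
orientation: [2.283, 0.098, -2.051]
ft_force: [0.4, -0.6, 0.5]
width: 57.8
```

```bash
python3 rel.py
```

```text
tcp rel chock (x,y) / above face [50.13233918  0.73424784 27.53024915] F in board [ 0.4 -0.7  0.4] 12.2167
```

Emit:
{"fn": "apply_moves", "kwargs": {"increments": [{"gripper": 0, "delta_pos": [0.03, 0, 0.1], "dr": [0, 0, 0]}, {"gripper": 0, "delta_pos": [0, 0, 0], "dr": [0, 0, 0]}, {"gripper": 0, "delta_pos": [0, 0, 0], "dr": [0, 0, 0]}, {"gripper": 0, "delta_pos": [0, 0, 0], "dr": [0, 0, 0]}, {"gripper": 0, "delta_pos": [0, 0, 0], "dr": [0, 0, 0]}]}}

```text
t: 12.63
ee_pos: [559.6, -447.4, 51.0]
orientation: [2.284, 0.097, -2.05]
ft_force: [2.8, 0.8, 3.4]
width: 58.4
```

```bash
python3 rel.py
```

```text
tcp rel chock (x,y) / above face [49.58086135  0.59233397 27.52072641] F in board [3.2 0.5 3.1] 12.6333
```

Emit:
{"fn": "apply_moves", "kwargs": {"increments": [{"gripper": 0, "delta_pos": [0, 0, 0.1], "dr": [0, 0, 0]}, {"gripper": 0, "delta_pos": [0, 0, 0], "dr": [0, 0, 0]}, {"gripper": 0, "delta_pos": [0, 0, 0], "dr": [0, 0, 0]}, {"gripper": 0, "delta_pos": [0, 0, 0], "dr": [0, 0, 0]}, {"gripper": 0, "delta_pos": [0, 0, 0], "dr": [0, 0, 0]}]}}

```text
t: 13.05
ee_pos: [558.5, -447.6, 51.0]
orientation: [2.283, 0.097, -2.05]
ft_force: [3.8, -0.7, 5.4]
width: 58.1
```

```bash
python3 rel.py;python3 -c "
from h import *
for n in('scene',):save(grab(n),n+'6.png')
a=cv2.imread('pics/scene6.png')[160:270,300:440]
cv2.imwrite('pics/c6.png',cv2.resize(a,None,fx=4,fy=4,interpolation=cv2.INTER_CUBIC))"
```

```text
tcp rel chock (x,y) / above face [48.45330443  0.50626629 27.54420259] F in board [ 4.3 -1.1  5. ] 13.05
```

View pics/c6.png

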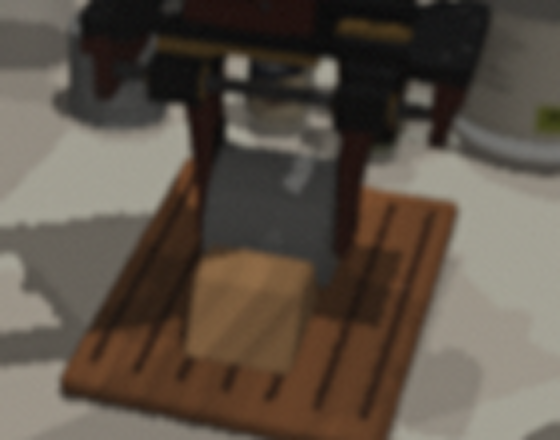

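The tin sits right behind the chock, and the force (about 4 N uphill, 5 N out of the face) shows contact with both chock and board. I release it.

Emit:
{"fn": "apply_moves", "kwargs": {"increments": [{"gripper": 70, "delta_pos": [0, 0, 0], "dr": [0, 0, 0]}, {"gripper": 85, "delta_pos": [0, 0, 0], "dr": [0, 0, 0]}, {"gripper": 100, "delta_pos": [0, 0, 0], "dr": [0, 0, 0]}, {"gripper": 100, "delta_pos": [0, 0, 0], "dr": [0, 0, 0]}, {"gripper": 100, "delta_pos": [0, 0, 0], "dr": [0, 0, 0]}]}}

```text
t: 13.52
ee_pos: [557.6, -447.1, 49.9]
orientation: [2.282, 0.099, -2.053]
ft_force: [0.9, 0.8, -0.1]
width: 84.5
```

Emit:
{"fn": "apply_moves", "kwargs": {"increments": [{"gripper": 100, "delta_pos": [-0.3, 0, 0], "dr": [0, 0, 0]}, {"gripper": 100, "delta_pos": [-1.5, 0, 0], "dr": [0, 0, 0]}, {"gripper": 100, "delta_pos": [-2.5, 0, 0], "dr": [0, 0, 0]}, {"gripper": 100, "delta_pos": [-3, 0, 0], "dr": [0, 0, 0]}, {"gripper": 100, "delta_pos": [-3, 0, 0], "dr": [0, 0, 0]}]}}

```text
t: 13.93
ee_pos: [546.7, -447.1, 154.7]
orientation: [2.283, 0.099, -2.052]
ft_force: [0.8, -0.8, 0.2]
width: 87.8
```

Emit:
{"fn": "apply_moves", "kwargs": {"increments": [{"gripper": 100, "delta_pos": [-3, 0, 0], "dr": [0, 0, 0]}, {"gripper": 100, "delta_pos": [-3, 0, 0], "dr": [0, 0, 0]}, {"gripper": 100, "delta_pos": [0, 0, 0], "dr": [0, 0, 0]}, {"gripper": 100, "delta_pos": [0, 0, 0], "dr": [0, 0, 0]}, {"gripper": 100, "delta_pos": [0, 0, 0], "dr": [0, 0, 0]}]}}

```text
t: 14.35
ee_pos: [540.4, -447.0, 212.9]
orientation: [2.283, 0.098, -2.051]
ft_force: [-0.2, -0.1, -1.7]
width: 88.0
```

```bash
python3 rel.py;python3 - <<'E'
from h import *
F=R.from_euler('zy',[5.3,-6],degrees=True); c=np.array([546.5,-450.5,22])
d=grab('scene');save(d,'scene7.png')
uv,P=cloud(d); B=F.inv().apply(P-c)
s=(abs(B[:,0])<95)&(abs(B[:,1])<65)&(B[:,2]>8)&(B[:,2]<75)
hsv=cv2.cvtColor(d['img'],cv2.COLOR_RGB2HSV)[uv[:,1],uv[:,0]]
for k,m in dict(chock=s&(hsv[:,1]>75),tin=s&(hsv[:,1]<75)&(B[:,2]>36)).items():
    Q=B[m]; z=np.percentile(Q[:,2],97); T=Q[Q[:,2]>z-5]; r=cv2.minAreaRect(T[:,:2].astype(np.float32))
    print(k,len(Q),'z97',z.round(1),'top',T.mean(0).round(1),np.round(r[0],1),np.round(r[1],1),round(r[2],1))
a=cv2.imread('pics/scene7.png')[160:270,300:440]
cv2.imwrite('pics/c7.png',cv2.resize(a,None,fx=4,fy=4,interpolation=cv2.INTER_CUBIC))
E
```

```text
tcp rel chock (x,y) / above face [ 47.43528675   1.16347601 190.48008239] F in board [-0.4 -0.1 -1.6] 14.35
chock 761 z97 37.4 top [-38.7  -0.6  36.1] [-5.6  1.8] [56.1 93.8] 88.6
tin 755 z97 63.3 top [ 8.7  0.8 61.4] [11.1  1. ] [34.3 58.8] 0.7
```

View pics/c7.png

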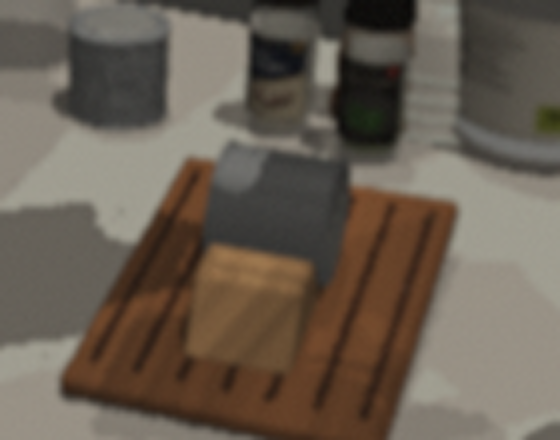

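The tin (280,210 in the crop) lies against the chock (250,310), parallel and centred, and the gripper is clear. I hand the job in.

```bash
python3 -c "
from workcell import ctrl
print(ctrl.close_job())"
```

```text
the job is handed in; nothing more can be done
None
```

The chock is on the lower half of the draining board and the tin rests on its side against its uphill face. Both are released and the gripper is well clear. I handed the job in at about 14.4 s of the 51 s allowed; the interface gives no verdict.

**Chock:** It stands base down, about 33–37 mm downhill of the board centre. Before the tin went on, I measured it within about 1.5 degrees of square and within about 2 mm of the centre line.

**Tin:** I released it only when the wrist force showed contact with both chock and board (about 4 N uphill and 5 N out of the face). Afterwards it measured about 11 mm uphill of the board centre and 1 mm off the centre line, within 1 degree of square. It is about 47 mm from the chock centre against the expected 49 mm, so it agrees within camera error.

**Checks that were off:**
- In the last look, the automatic outline of the chock picked up part of the tin's edge and was unusable. I relied on its mean position, the earlier measurement and the picture instead.
- The measured tool position also scattered by 1–3 mm, which did not matter for this placing.
- I did not take a second picture to confirm everything was at rest.

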